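# Index the circuit board's swing arm one hole towards the multimeter

### The job

Hook a fingertip through the red pull ring of the swing-arm fixture, lift the spring index pin, swing the arm with its circuit board exactly one hole to the side where the multimeter lies, and let the pin drop fully into that hole; then take the finger out of the ring. Only hook and push the ring, never pinch or grip it and do not pull hard, and leave the multimeter, mug and other things on the bench where they are.

Things in the scene. Friction and masses are not known exactly. Their poses are not given: they have to be found in the camera images.
- index_base: fixed index fixture; origin on the bench under the arm's vertical hinge axis; x points away from the robot, y left. Two feet fan out from the hinge towards the robot under a grey curved sector plate: 146 to 184 mm from the axis, top 44 mm above the bench, with five 13 mm holes 165 mm from the axis, 18 degrees (52 mm) apart, the middle one towards -x. The hinge is 66 mm tall
- swing_arm (a joint): angle of the blue swing arm, rad: 0 in the middle hole (start), + when its free end swings left (+y of index_base), - right. Holes at 0, +-0.314, +-0.628. The level arm, top 56 mm above the bench, points from the hinge to the robot and carries a circuit board 24 to 130 mm from the axis, up to 84 mm high. Friction 0.12 Nm: it stays where left; locked (play 0.01) while the pin is down
- index_pin (a joint): height of the vertical spring pin at the arm's free end, m: 0 fully down in a hole, out of it from 0.012, stop at 0.024. It only moves up and down, 165 mm from the hinge axis, in a steel sleeve 86 mm high, 21 wide. The spring pulls down with 4 N (down) to 6 N (up). Let go between holes, the pin rides on the plate (0.012) and snaps in when a hole comes under it
- pull_ring: red ring on the pin, 7 mm bar; opening 50 mm wide (y), 44 high (z), corners cut 10 mm. Origin: centre of the opening, 115 mm above the bench with the pin down. x goes through the opening, away from the robot and 40 deg downward; z, to the top bar, leans 40 deg to the hinge. Closed fingers tilted 45 deg enter along x, lift at the top bar, push the side bars; 40 mm free behind the opening
- ring_band: thin black band (2 mm) on the outer side and the back (the side away from the robot) of the ring's top, sides and upper corners; same origin and axes as pull_ring. A finger that hooks the ring from inside does not touch it; one that pinches a bar or clasps the ring does
- hole_start (a point): mouth (centre, on the plate's top, 44 mm above the bench) of the middle hole, where the pin starts
- hole_left (a point): the same of the next hole on the left (+y of index_base)
- hole_right (a point): the same of the next hole on the right (-y of index_base)
- multimeter: yellow and dark grey hand multimeter lying on its back, 142 x 70 x 44 mm (long along its x), loose; origin: centre of its underside. It lies on the left or on the right of the index fixture: the sign of its y in the frame of index_base says which (+ left, - right). Leave alone
- coffee_mug: dark blue mug, 83 x 110 x 84 mm, loose; origin: centre of the underside of its 83 x 110 footprint. Stands on the side of the fixture where the multimeter is not. Leave alone
- hex_set: orange and grey hex key set, 26 x 98 x 26 mm, loose; origin under its centre. Leave alone
- solder_reel: reel of solder with blue flanges, 53 x 63 x 58 mm, loose; origin under its centre. Leave alone
- tape_blue: roll of blue tape, diameter 66, 18 mm high, loose; origin under its centre. Leave alone
- pliers_green: green-handled pliers, 54 x 158 x 11 mm, loose; origin under its centre. Leave alone

How it is judged (in metres and radians):
On the way:
1. the index pin is lifted out of its hole by a finger in the pull ring (value of joint index_pin above 0.011 m and contact force between the fingers and pull_ring above 0.5 N), for 0.1 s.
At the end, for the whole second after the job is handed in: the arm rests in the next hole on the multimeter's side (within 0.04 rad of +0.314 if the multimeter lies left, -0.314 if right) and the pin is down in it (less than 3 mm up) (((y of multimeter in the frame of index_base above 0 m and value of joint swing_arm between 0.274 and 0.354 rad) or (y of multimeter in the frame of index_base below 0 m and value of joint swing_arm between -0.354 and -0.274 rad)) and value of joint index_pin below 0.003 m and velocity of joint swing_arm between -0.05 and 0.05 rad/s); the robot touches nothing.
It fails at once if the ring is pinched or clasped instead of hooked: the fingers press on its outer band (over 2 N) while the pin is raised more than 4 mm (contact force between the fingers and ring_band above 2 N and value of joint index_pin above 0.004 m).
It fails at once if the ring is pulled hard or squeezed (over 40 N) (contact force between the fingers and pull_ring above 40 N).
It fails at once if the arm is swung past the next hole almost to the second one (more than 0.5 rad from the start) (value of joint swing_arm above 0.5 rad or value of joint swing_arm below -0.5 rad).
It fails at once if one of the bystanders is lifted or moved by more than 20 mm (distance of any of multimeter, coffee_mug, hex_set, solder_reel, tape_blue, pliers_green from where it was at the start of the episode above 0.02 m).
It also fails if it takes over 38 s, if anything falls off the work surface, if the arm or the gripper's body presses on something with over 40 N, if the wrist force passes 120 N, or if a joint passes its speed limit or range.

### The arm

A 7-joint arm with a two-finger parallel gripper is mounted at the origin on a cart in front of the work surface, level with it; the furniture and walls round the work are solid. World frame = base frame: x ahead of the robot, y to its left, z up, the work surface at z = 0. Lengths are in mm, angles in rad, forces in N, time in s.
With the tool pointing down it reaches from about 425 to 875 mm from the base axis. Payload 9.9 kg.
Tool frame: the origin (TCP) lies between the finger pads; the fingertips stand 11 mm ahead of it and the grasp point (between the pads) lies 8 mm behind it; z points along the fingers, y is the line along which they close (so a half turn about z gives the same grasp; the last joint's range is limited). The gripper opens to 85 mm and grips with 20 to 120 N. Pads are 22 mm wide; open, the fingers measure 114 mm over their backs; the gripper's body (76 mm by 85 mm) begins 54 mm behind the grasp point. The pads swing forward as they close: fully open they stand 13 mm farther back than shut.
Start: joints at [1.071, 0.576, 0.025, 1.437, -0.015, 1.129, -0.057], TCP at [272.652, -617.487, 242.289] pointing down, gripper open.
Joint ranges: [-2.76, 2.76], [-0.34, 2.15], [-1.52, 1.57], [0.19, 2.46], [-1.09, 4.23], [0.17, 1.99], [-2.82, 2.82]. Speed limits (rad/s): [2.22, 2.22, 3.01, 3.01, 3.14, 3.14, 3.14].

### API

Orientations are given as a rotation vector (axis times angle).
In Python, from cell import read_state, grab_frame, sign_off gives the robot as it stands.
- The arm moves only by the tool arm_command, never from a script. Its argument "steps" is a list of rows, each an object of numbers: "rx", "ry", "rz": the turn, a rotation vector about the tool's x, y, z in rad; "x", "y", "z": the shift along the tool's x, y, z in mm; "claw": the closure in counts, from 0 (fully open) to 255 (shut). In form: [{"rx": .., "ry": .., "rz": .., "x": .., "y": .., "z": .., "claw": ..}, ...]. A call has 1 to 5 rows; each row is the pose to reach, as a shift and turn from the pose commanded when the call began, along the tool's axes at that moment; what a row does not reach only later rows make up. A row lasts 1/8 s, in which the tool goes at most 62.5 mm and 10.7 degrees, less where a joint would pass 70% of its speed; a pose out of reach is approached as far as the arm can. A call with a gripper value outside its range is refused whole. The fingers move at their own pace and stop on an object; "squeeze" is the grip in N (left out, the last holds). Time passes only in rows, so rows that repeat a pose let the fingers close. It gives the time, the measured TCP pose, the force, the opening and the grip force at its end, in the units of the state.
- read_state(): the state, without advancing time (a new reading comes with each control period).
- grab_frame(name): name is "side" or "top" or "wrist"; returns a dict with "img" (420x560x3 uint8, red, green, blue), "mtx" (3x3 intrinsics, pixels), "xyz" and "orientation" of the camera in the world. Camera axes: x right, y down, z forward; pixel columns grow to the right and rows downward; lengths in mm; the calibration is good to about 2 mm. A picture is of the moment at which its call begins. There is no depth.
- sign_off(): hands the job in; it is judged then, once.
The state is a dict: "t": time; "joints": joint angles; "dq": joint speeds; "effort": joint torques, N m; "tool_pos": TCP position; "eef_rot": TCP orientation; "wrist_force": force on the tool from outside, world axes, zero at the start; "wrist_torque": the same for the moment, N m; "width": finger opening in mm; "grasp_force": force on a finger pad.
Only numpy, scipy, OpenCV 4.12 (cv2) and the standard library are available. Lean on these libraries where they do the work, as an engineer would, in place of code of your own. Each camera call takes 0.05 s, during which the arm holds its last target. There are 200 camera calls.

## Working session

There is one attempt and no reset: what is moved stays moved. The work goes in short steps, Python scripts to look and compute and a tool call to move; the robot and the scene stay as the last step left them, time stands still between calls to the robot, and variables do not carry over. Pictures are saved under pics/ and viewed, at most 10 in all, crops included, and the job is handed in when it is done.

Besides the shell and the picture viewer there is one more tool, called after ">>>" as name(argument=value, ...) on one line, values as JSON. arm_command: Moves the arm, as the interface text tells. Its arguments: {"type":"object","properties":{"steps":{"type":"array"},"squeeze":{"type":"number"}},"required":["steps"]}

```bash
mkdir -p pics; cat > h.py <<'E'
import numpy as np, cv2
from scipy.spatial.transform import Rotation as R
from cell import *
def snap(n,f):
    d=grab_frame(n); cv2.imwrite(f'pics/{f}.png',cv2.cvtColor(np.array(d['img'],dtype=np.uint8),cv2.COLOR_RGB2BGR)); 
    import pickle; pickle.dump(d,open(f'pics/{f}.pkl','wb')); return d
E
python3 - <<'E'
from h import *
for n in('side','top'):
    d=snap(n,n+'0'); print(n,d['mtx'],d['xyz'],d['orientation'])
print(read_state())
E
```

```text
side [[432.97487802   0.         277.99709695]
 [  0.         432.97487802 215.13619935]
 [  0.           0.           1.        ]] [167.38090917 959.74383348 806.42822689] [-0.55212935  2.6010476  -1.31798416]
top [[521.79314321   0.         290.79942795]
 [  0.         521.79314321 206.30272913]
 [  0.           0.           1.        ]] [ 284.89797455   73.68063381 1610.60408301] [-2.13926608  2.09530962 -0.2124276 ]
{'t': 0.1, 'joints': array([ 1.07120814,  0.57645021,  0.02484614,  1.43782112, -0.01499905,
        1.12899951, -0.05651579]), 'dq': array([-0.00142488, -0.00184108, -0.00015232, -0.00299099, -0.00029516,
        0.00016415,  0.00131859]), 'effort': array([ 5.48001583e-03, -7.67298102e+01,  2.25762449e+00, -2.86603546e+01,
        1.58701296e-02,  8.62904009e-03, -8.07359982e-06]), 'tool_pos': array([ 272.49095781, -617.13019458,  241.52840164]), 'eef_rot': array([-3.07252850e+00, -6.48154012e-01,  6.01078881e-04]), 'wrist_force': array([-0.8418516 , -0.40156484, -0.76097301]), 'wrist_torque': array([-0.01556845,  0.04077591, -0.03138159]), 'grasp_force': 0.0, 'width': 85.52992615283}
```

View pics/side0.png

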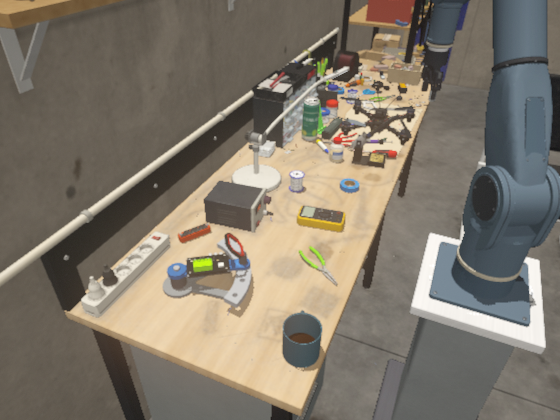

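View pics/top0.png

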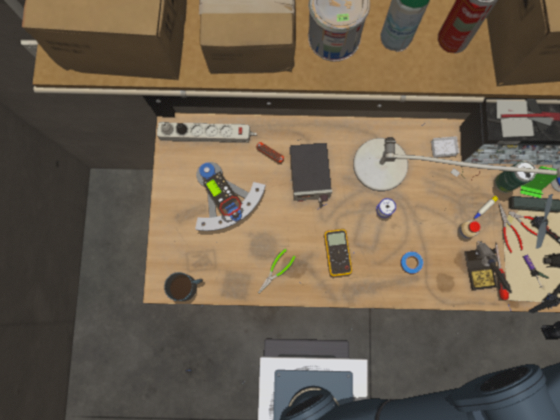

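The multimeter is to the right of the fixture in the top view (338,253) and the mug to the left (181,286). So the target is probably the right hole. I'll enlarge the fixture.

```bash
python3 - <<'E'
import cv2,numpy as np
a=cv2.imread('pics/top0.png')[150:240,180:280]; b=cv2.imread('pics/side0.png')[225:310,155:260]
a=cv2.resize(a,(600,540),interpolation=cv2.INTER_CUBIC); cv2.imwrite('pics/ta.png',a)
b=cv2.resize(b,(735,595),interpolation=cv2.INTER_CUBIC); cv2.imwrite('pics/sb.png',b)
E
```

```text
(no output)
```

View pics/ta.png

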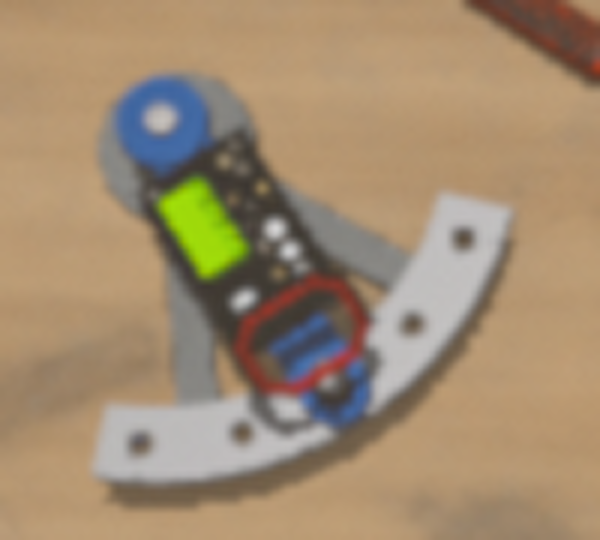

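View pics/sb.png

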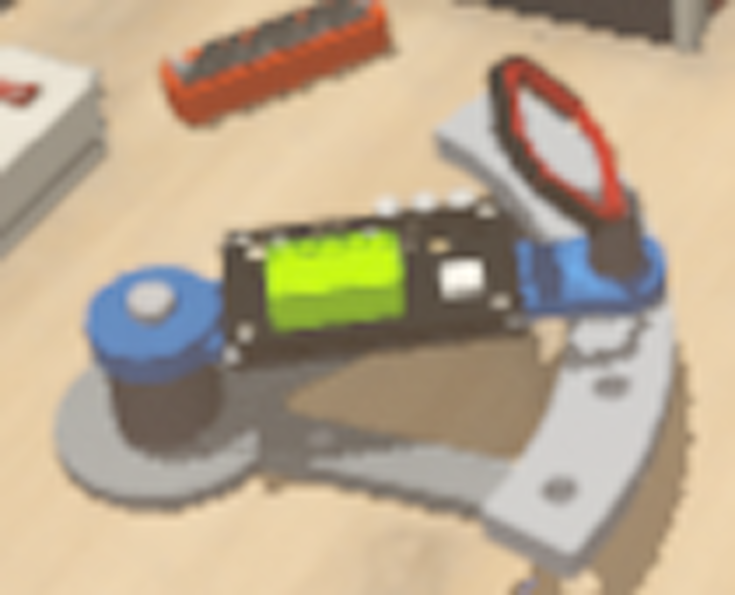

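```bash
cat >> h.py <<'E'
import pickle
def L(f): return pickle.load(open(f'pics/{f}.pkl','rb'))
def proj(d,P):
    r=R.from_rotvec(d['orientation']).as_matrix(); c=(np.atleast_2d(P)-d['xyz'])@r
    q=c@np.array(d['mtx']).T; return q[:,:2]/q[:,2:]
def ray(d,uv,z):
    r=R.from_rotvec(d['orientation']).as_matrix(); v=r@np.linalg.inv(d['mtx'])@[*uv,1]; o=np.array(d['xyz']); return o+v*(z-o[2])/v[2]
E
python3 - <<'E'
from h import *
from scipy.optimize import least_squares
T,S=L('top0'),L('side0')
ct=lambda p:(np.array(p)+.5)/6-.5+[180,150]
cs=lambda p:(np.array(p)+.5)/7-.5+[155,225]
h=lambda k:[-165*np.cos(k*np.pi/10),165*-np.sin(k*np.pi/10)*-1,44]
obs=[(T,ct([463,238]),h(-2)),(T,ct([412,323]),h(-1)),(T,ct([241,432]),h(1)),(T,ct([139,442]),h(2)),(T,ct([160,118]),[0,0,66]),
(S,cs([612,386]),h(1)),(S,cs([559,489]),h(2)),(S,cs([151,298]),[0,0,66])]
def W(q,P): c,s=np.cos(q[2]),np.sin(q[2]); return np.array([q[0]+c*P[0]-s*P[1],q[1]+s*P[0]+c*P[1],P[2]])
f=lambda q:np.concatenate([proj(d,W(q,P))[0]-uv for d,uv,P in obs])
a=ray(T,ct([160,118]),66);s=least_squares(f,[a[0],a[1],.5]); q=s.x
print(q,s.fun.round(1).reshape(-1,2).tolist())
def inv(p): c,s_=np.cos(q[2]),np.sin(q[2]); d=p-[q[0],q[1],0]; return [c*d[0]+s_*d[1],-s_*d[0]+c*d[1],d[2]]
for n,d,uv,z in(('ringT',T,ct([303,336]),115),('ringS',S,cs([558,135]),115),('mmT',T,[338,253],30),('mug',T,[181,287],40),('pliers',T,[278,270],5)):
    p=ray(d,uv,z); print(n,p.round(),np.round(inv(p)))
r=W(q,[-149,0,115]); print(r)
E
```

```text
[7.05698518e+02 3.37323927e+02 6.04983102e-01] [[-0.2, 0.3], [-0.2, 0.4], [0.1, 0.3], [0.1, 0.5], [-0.4, 0.2], [-0.3, -0.5], [-0.1, -0.3], [-0.6, -0.6]]
ringT [585. 253. 115.] [-148.   -1.  115.]
ringS [585. 251. 115.] [-148.   -2.  115.]
mmT [462. -71.  30.] [-433. -197.   30.]
mug [350. 397.  40.] [-259.  251.   40.]
pliers [409. 110.   5.] [-374.  -18.    5.]
[583.14427337 252.5804484  115.        ]
```

```bash
cat >> h.py <<'E'
BX,BY,YAW=705.7,337.3,.605
def ring(th,r=148.5,z=115):
    a=YAW-th; return np.array([BX-r*np.cos(a),BY-r*np.sin(a),z]),a
def ori(yaw,tilt=np.pi/4):
    f=np.array([np.cos(yaw),np.sin(yaw),0]);u=np.array([0,0,1.])
    z=np.cos(tilt)*f-np.sin(tilt)*u; y=np.array([np.sin(yaw),-np.cos(yaw),0]); return R.from_matrix(np.c_[np.cross(y,z),y,z])
def row(p,o,s=None):
    s=s or read_state(); c=R.from_rotvec(s['eef_rot']); return dict(zip(['rx','ry','rz','x','y','z'],np.r_[(c.inv()*o).as_rotvec().round(3),c.inv().apply(np.array(p)-s['tool_pos']).round(1)]))
E
python3 - <<'E'
from h import *
print(row([430,-350,270],ori(.1,1.2)))
p,a=ring(0);o=ori(a);print(p,p-90*o.as_matrix()[:,2])
E
```

```text
{'rx': np.float64(-0.06), 'ry': np.float64(0.368), 'rz': np.float64(0.312), 'x': np.float64(252.0), 'y': np.float64(-180.8), 'z': np.float64(-28.2)}
[583.5584385  252.83883168 115.        ] [531.21472553 216.64303479 178.63961031]
```

>>> arm_command(steps=[{"rx":-0.06,"ry":0.37,"rz":0.31,"x":252,"y":-181,"z":-28,"claw":255},{"rx":-0.06,"ry":0.37,"rz":0.31,"x":252,"y":-181,"z":-28,"claw":255},{"rx":-0.06,"ry":0.37,"rz":0.31,"x":252,"y":-181,"z":-28,"claw":255},{"rx":-0.06,"ry":0.37,"rz":0.31,"x":252,"y":-181,"z":-28,"claw":255},{"rx":-0.06,"ry":0.37,"rz":0.31,"x":252,"y":-181,"z":-28,"claw":255}])

```text
t: 0.72
tool_pos: [430.3, -348.5, 270.3]
eef_rot: [-3.066, -0.155, -0.579]
wrist_force: [0.7, 0.2, 0.6]
width: 0.0
grasp_force: 0.0
```

```bash
python3 - <<'E'
from h import *
s=read_state();print(s['joints'].round(2),s['tool_pos'],s['width']); print(row([490,-70,270],ori(.35,1.0)))
E
```

```text
[ 0.87  0.27 -0.13  1.94 -0.38  0.71 -0.45] [ 430.30122091 -348.50217874  270.33506406] 0.026395650863442637
{'rx': np.float64(0.114), 'ry': np.float64(0.197), 'rz': np.float64(-0.222), 'x': np.float64(81.4), 'y': np.float64(-271.1), 'z': np.float64(31.9)}
```

>>> arm_command(steps=[{"rx":0.11,"ry":0.2,"rz":-0.22,"x":81,"y":-271,"z":32,"claw":255},{"rx":0.11,"ry":0.2,"rz":-0.22,"x":81,"y":-271,"z":32,"claw":255},{"rx":0.11,"ry":0.2,"rz":-0.22,"x":81,"y":-271,"z":32,"claw":255},{"rx":0.11,"ry":0.2,"rz":-0.22,"x":81,"y":-271,"z":32,"claw":255},{"rx":0.11,"ry":0.2,"rz":-0.22,"x":81,"y":-271,"z":32,"claw":255}])

```text
t: 1.35
tool_pos: [488.8, -68.6, 269.7]
eef_rot: [-2.88, -0.511, -0.851]
wrist_force: [0.8, 0.0, -0.5]
width: 0.4
grasp_force: 0.0
```

```bash
python3 - <<'E'
from h import *
s=read_state();print(s['joints'].round(2),s['tool_pos'],s['width']); print(row([531,217,185],ori(.605)))
E
```

```text
[ 0.69  0.13 -0.48  2.26 -0.74  0.36 -0.34] [488.83068766 -68.64796349 269.69489224] 0.375274988090552
{'rx': np.float64(0.163), 'ry': np.float64(0.211), 'rz': np.float64(-0.196), 'x': np.float64(70.1), 'y': np.float64(-254.2), 'z': np.float64(145.0)}
```

>>> arm_command(steps=[{"rx":0.16,"ry":0.21,"rz":-0.2,"x":70,"y":-254,"z":145,"claw":255},{"rx":0.16,"ry":0.21,"rz":-0.2,"x":70,"y":-254,"z":145,"claw":255},{"rx":0.16,"ry":0.21,"rz":-0.2,"x":70,"y":-254,"z":145,"claw":255},{"rx":0.16,"ry":0.21,"rz":-0.2,"x":70,"y":-254,"z":145,"claw":255},{"rx":0.16,"ry":0.21,"rz":-0.2,"x":70,"y":-254,"z":145,"claw":255}])

```text
t: 1.98
tool_pos: [537.7, 114.6, 282.2]
eef_rot: [-2.606, -0.829, -0.979]
wrist_force: [-0.0, -1.4, -0.7]
width: -0.1
grasp_force: 0.0
```

```bash
python3 - <<'E'
from h import *
s=read_state();print(s['joints'].round(2),s['tool_pos'],s['width'],s['wrist_force']); print(row([531,217,179],ori(.605)))
w=snap('wrist','w1'); S=snap('side','s1')
print(proj(w,ring(0)[0]))
A=w['img'];B=np.array(S['img'],np.uint8)[190:320,130:310]
cv2.imwrite('pics/w1s.png',np.hstack([cv2.resize(cv2.imread('pics/w1.png'),(400,300)),cv2.resize(cv2.cvtColor(B,cv2.COLOR_RGB2BGR),(400,300),interpolation=cv2.INTER_CUBIC)]))
E
```

```text
[ 0.66  0.24 -0.87  2.26 -1.09  0.17 -0.06] [537.65975743 114.57793081 282.18683546] -0.0602806778930433 [-0.00654511 -1.37833813 -0.7190305 ]
{'rx': np.float64(-0.029), 'ry': np.float64(0.06), 'rz': np.float64(-0.0), 'x': np.float64(-28.9), 'y': np.float64(-84.8), 'z': np.float64(114.7)}
[[192.94782828 201.27908987]]
```

View pics/w1s.png

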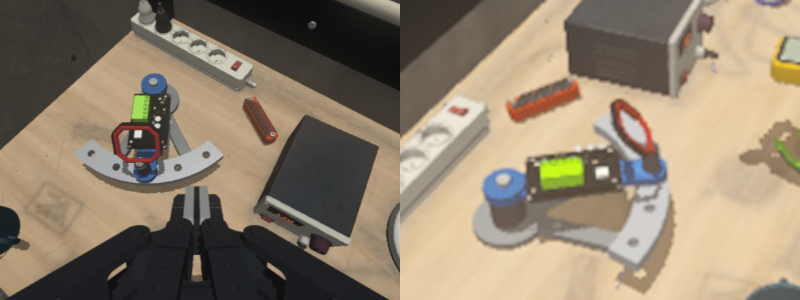

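The ring and arm are as modelled, and the ring is intact. The arm has stopped at its limits on joints 5 and 6, with the elbow swivelled away. I'll fit a kinematic model to find a path with a better elbow.

```bash
cat > kin.py <<'E'
from h import *
from scipy.optimize import least_squares
import itertools
D=[([1.07120814,.57645021,.02484614,1.43782112,-.01499905,1.12899951,-.05651579],[272.49,-617.13,241.53],[-3.0725,-.64815,.0006]),
([.87,.27,-.13,1.94,-.38,.71,-.45],[430.3,-348.5,270.34],[-3.066,-.155,-.579]),
([.69,.13,-.48,2.26,-.74,.36,-.34],[488.8,-68.6,269.7],[-2.88,-.511,-.851]),
([.66,.24,-.87,2.26,-1.09,.17,-.06],[537.7,114.6,282.2],[-2.606,-.829,-.979])]
Rz=lambda a:R.from_rotvec([0,0,a]);Ry=lambda a:R.from_rotvec([0,a,0])
def fk(j,g,sg):
    h,L1,L2,L3,a1,a2,a3,c1,c7=g
    r=Rz(sg[0]*j[0]+c1)*Ry(j[1]); p=np.array([0,0,h])
    r=r*Rz(sg[1]*j[2]); p=p+r.apply([a1,0,L1]); r=r*Ry(j[3]); p=p+r.apply([a2,0,L2])
    r=r*Rz(sg[2]*j[4])*Ry(j[5]); p=p+r.apply([a3,0,L3]); return p,r*Rz(sg[3]*j[6]+c7)
def res(g,sg):
    o=[]
    for j,p,e in D:
        P,r=fk(j,g,sg); o+=[*(P-p)/10,*10*(r.inv()*R.from_rotvec(e)).as_rotvec()]
    return np.array(o)
if __name__=='__main__':
    best=[]
    for sg in itertools.product([-1,1],repeat=4):
        for c7 in(0,np.pi,1.57,-1.57):
            s=least_squares(res,[330,400,400,250,0,0,0,0,c7],args=(sg,)); best.append((s.cost,sg,s.x.round(3).tolist()))
    best.sort(key=lambda b:b[0])
    for b in best[:4]: print(b)
E
python3 kin.py
```

```text
(np.float64(0.5215161154389291), (-1, -1, -1, -1), [211.832, 586.633, 383.575, 299.225, 18.886, -11.8, 13.073, -0.071, 1.511])
(np.float64(0.5215161154393595), (-1, -1, -1, -1), [211.832, 586.633, 383.575, 299.225, 18.886, -11.8, 13.073, -0.071, 1.511])
(np.float64(0.5215161154400814), (-1, -1, -1, -1), [211.832, 586.633, 383.574, 299.225, 18.886, -11.8, 13.073, -0.071, 1.511])
(np.float64(0.5215161154404112), (-1, -1, -1, -1), [211.832, 586.633, 383.574, 299.225, 18.886, -11.8, 13.073, -0.071, -4.772])
```

```bash
cat >> kin.py <<'E'
G=[211.832,586.633,383.575,299.225,18.886,-11.8,13.073,-.071,1.511];SG=(-1,-1,-1,-1)
LO=np.array([-2.76,-.34,-1.52,.19,-1.09,.17,-2.82]);HI=np.array([2.76,2.15,1.57,2.46,4.23,1.99,2.82])
def err(j,p,o):
    P,r=fk(j,G,SG); return np.r_[(P-p)/300,(r.inv()*o).as_rotvec()]
def ik(p,o,j0): 
    s=least_squares(err,np.clip(j0,LO+.01,HI-.01),bounds=(LO,HI),args=(p,o)); return s.x,np.abs(s.fun).max()
E
cat > a.py <<'E'
from kin import *
rng=np.random.default_rng(0)
z=lambda o:o.as_matrix()[:,2]
for th in(0,-.314):
  for tl in(.6,.785,.95):
   for flip in(0,np.pi,np.pi/2,-np.pi/2):
    p,a=ring(th); o=ori(a,tl)*Rz(flip); best=(-1,)
    for k in range(20):
        j,e=ik(p,o,rng.uniform(LO,HI)); 
        if e<5e-3:
            m=min((j-LO).min(),(HI-j).min()); 
            if m>best[0]: best=(m,j.round(2))
    print(th,tl,round(flip,2),best)
E
python3 a.py
```

```text
0 0.6 0 (np.float64(0.00663408696408041), array([-1.08,  1.31,  1.53,  2.45,  3.99,  1.8 ,  0.4 ]))
0 0.6 3.14 (np.float64(0.003221938649164535), array([-1.06,  1.18,  1.38,  2.46,  3.98,  1.66, -2.61]))
0 0.6 1.57 (np.float64(0.006824988478046468), array([-1.08,  1.32,  1.54,  2.45,  3.99,  1.81, -1.18]))
0 0.6 -1.57 (np.float64(0.0009717027621234386), array([-1.04,  1.09,  1.27,  2.46,  3.96,  1.56,  2.19]))
0 0.785 0 (np.float64(0.09833526659085923), array([-0.76,  0.65,  0.58,  2.36,  3.91,  0.8 ,  0.94]))
0 0.785 3.14 (np.float64(0.10265829871048915), array([-0.91,  0.74,  0.85,  2.36,  4.04,  0.94, -2.38]))
0 0.785 1.57 (np.float64(0.10320564918492048), array([ 0.34,  1.02, -1.34,  2.36,  2.24,  0.95,  1.34]))
0 0.785 -1.57 (np.float64(0.10411367357054013), array([ 0.35,  1.05, -1.38,  2.36,  2.21,  0.99, -1.77]))
0 0.95 0 (np.float64(0.12160132370840085), array([-0.38,  0.53, -0.02,  2.26,  3.69,  0.29,  1.21]))
0 0.95 3.14 (np.float64(0.22333197661172033), array([ 0.3 ,  0.88, -1.25,  2.24,  1.93,  0.75, -0.04]))
0 0.95 1.57 (np.float64(0.2204278997570377), array([ 0.25,  0.7
[... 742 characters left out ...]
.51,  0.95, -1.21,  2.21,  2.19,  0.4 ,  0.21]))
-0.314 0.785 1.57 (np.float64(0.1877642589136069), array([ 0.49,  0.92, -1.16,  2.21,  2.28,  0.36,  1.69]))
-0.314 0.785 -1.57 (np.float64(0.2181681778542861), array([ 0.53,  1.02, -1.3 ,  2.21,  2.07,  0.49, -1.22]))
-0.314 0.95 0 (np.float64(0.17549426507542767), array([ 0.41,  0.83, -1.1 ,  2.1 ,  1.58,  0.35, -2.42]))
-0.314 0.95 3.14 (np.float64(0.20487903201222957), array([ 0.48,  0.97, -1.32,  2.1 ,  1.61,  0.57,  0.73]))
-0.314 0.95 1.57 (np.float64(0.2367606264081572), array([ 0.47,  0.95, -1.28,  2.1 ,  1.6 ,  0.53,  2.3 ]))
-0.314 0.95 -1.57 (np.float64(0.09578219980246216), array([ 0.5 ,  1.06, -1.42,  2.1 ,  1.63,  0.7 , -0.83]))
```

```bash
cat > b.py <<'E'
from kin import *
rng=np.random.default_rng(1); J0=read_state()['joints']
def traj(dy,tl,flip):
    out=[]
    for th,back,up in((0,-90,0),(0,-40,0),(0,8,0),(0,8,25),(-.1,8,25),(-.2,8,25),(-.314,8,25),(-.36,8,10),(-.33,8,0),(-.33,-90,0)):
        p,a=ring(th); o=ori(a+dy*(1 if th>-.05 else 1),tl)*Rz(flip); out.append((p+back*o.as_matrix()[:,2]+[0,0,up],o))
    return out
R_=[]
for tl in(.75,.82):
 for dy in(-.15,0,.15):
  for flip in(0,np.pi):
   t=traj(dy,tl,flip)
   for k in range(12):
    j,e=ik(*t[0],rng.uniform(np.maximum(LO,[-1,-.3,-1.5,1.5,1,.17,-2.8]),HI*[.4,.6,.5,1,1,.6,1])); 
    if e>5e-3: continue
    js=[j];ok=1
    for q in t[1:]:
        j,e=ik(*q,j); js.append(j); ok&=e<6e-3
    js=np.array(js)
    if ok: R_.append((min((js-LO).min(),(HI-js).min()),np.abs(js[0]-J0).max(),tl,dy,round(flip,1),js[0].round(2),js[-1].round(2)))
R_.sort(key=lambda r:-r[0])
print(len(R_)); [print(*r) for r in R_[:14]]
E
python3 b.py
```

```text
34
0.024906580515055232 3.17086524139666 0.82 -0.15 3.1 [ 0.34  0.7  -1.31  2.44  2.09  0.84 -0.47] [ 0.59  0.68 -1.17  2.3   2.21  0.28 -0.04]
0.022668420023435942 3.2391527383188654 0.82 -0.15 3.1 [ 0.3   0.64 -1.2   2.44  2.15  0.75 -0.54] [ 0.59  0.68 -1.17  2.3   2.22  0.28 -0.05]
0.019191025236894088 3.356784840372848 0.82 -0.15 3.1 [ 0.24  0.56 -1.05  2.44  2.27  0.65 -0.67] [ 0.56  0.65 -1.11  2.3   2.37  0.24 -0.21]
0.016666256245251088 3.452907030249648 0.82 -0.15 3.1 [ 0.18  0.51 -0.93  2.44  2.37  0.59 -0.77] [ 0.62  0.75 -1.28  2.29  2.03  0.37  0.15]
0.012766265416615852 4.827701829312989 0.82 -0.15 0 [-0.81  0.41  0.52  2.45  3.74  0.51  0.98] [ 0.35  0.5  -0.67  2.3   3.85  0.23  1.46]
0.010212226296867133 4.67858694630874 0.82 -0.15 3.1 [-0.69  0.39  0.34  2.45  3.59  0.48 -2.01] [ 0.28  0.48 -0.56  2.31  3.96  0.28 -1.8 ]
0.00939282312751688 3.834672311465071 0.82 -0.15 3.1 [-0.07  0.41 -0.53  2.45  2.75  0.46 -1.16] [ 0.32  0.49 -0.62  2.3   3.95  0.25 -1.78]
0.009153765554336002 3.4561450166962864 0.82 0 3.1 [ 0.37  0.59 -1.1   2.42  2.37  0.52 -0.55] [ 0.65  0.73
[... 172 characters left out ...]
0.007391885438774892 4.039798624355758 0.82 -0.15 3.1 [-0.21  0.39 -0.32  2.45  2.95  0.44 -1.37] [ 0.45  0.55 -0.86  2.31  3.28  0.19 -1.11]
0.0072628414394064755 4.392810381608076 0.82 -0.15 0 [-0.46  0.37  0.03  2.45  3.31  0.44  1.42] [ 0.39  0.52 -0.74  2.31  3.69  0.21  1.62]
0.007187613793432579 4.37874747584 0.82 -0.15 0 [-0.45  0.37  0.02  2.45  3.29  0.44  1.43] [ 0.39  0.52 -0.74  2.31  3.67  0.21  1.64]
0.00712217014767047 4.3653786035866995 0.82 -0.15 0 [-0.44  0.37  0.    2.45  3.28  0.44  1.45] [ 0.36  0.51 -0.69  2.31  3.81  0.22  1.51]
0.006994157660737521 4.120567168238994 0.82 -0.15 3.1 [-0.27  0.38 -0.24  2.45  3.03  0.43 -1.45] [ 0.43  0.54 -0.81  2.31  3.45  0.19 -1.28]
```

```bash
cat >> kin.py <<'E'
def prow(p,o,s): return row(p,o,s)
def path(Js,n):
    s=read_state()
    for i in range(1,n+1):
        pass
E
python3 - <<'E'
from kin import *
J0=read_state()['joints'];s=read_state()
w=L('w1'); c=R.from_rotvec(s['eef_rot']); print('cam in tool',c.inv().apply(w['xyz']-s['tool_pos']).round())
p,a=ring(0); o=ori(a-.1,.82)*Rz(np.pi); j,e=ik(p-70*o.as_matrix()[:,2]+[0,0,15],o,[.34,.7,-1.31,2.4,2.09,.84,-.47]); print('J*',j.round(3),e)
for f in np.linspace(0,1,21):
    q=J0+f*(j-J0); q[1]-=.0*np.sin(np.pi*f); P,r=fk(q,G,SG); 
    g=[*G];g[3]=0;g[6]=0;W=fk(q,g,SG)[0]
    print(round(f,2),P.round(),r.as_matrix()[:,2].round(2),W.round())
E
```

```text
cam in tool [  77.    6. -133.]
J* [ 0.364  0.717 -1.303  2.399  2.092  0.78  -0.385] 3.1432879852439007e-07
0.0 [536. 118. 282.] [ 0.55  0.37 -0.75] [378.  -3. 506.]
0.05 [517. 136. 267.] [ 0.49  0.41 -0.77] [380.   5. 498.]
0.1 [496. 151. 251.] [ 0.42  0.44 -0.8 ] [382.  12. 491.]
0.15 [474. 161. 236.] [ 0.34  0.45 -0.82] [384.  20. 484.]
0.2 [453. 167. 221.] [ 0.27  0.45 -0.85] [384.  28. 477.]
0.25 [433. 168. 207.] [ 0.2   0.44 -0.87] [385.  36. 471.]
0.3 [416. 166. 193.] [ 0.15  0.41 -0.9 ] [385.  44. 464.]
0.35 [403. 161. 180.] [ 0.1   0.38 -0.92] [385.  52. 458.]
0.4 [393. 153. 168.] [ 0.07  0.33 -0.94] [384.  59. 452.]
0.45 [388. 144. 157.] [ 0.05  0.28 -0.96] [383.  67. 447.]
0.5 [388. 135. 148.] [ 0.05  0.24 -0.97] [382.  74. 441.]
0.55 [393. 127. 140.] [ 0.07  0.19 -0.98] [380.  82. 436.]
0.6 [403. 121. 134.] [ 0.1   0.15 -0.98] [378.  89. 431.]
0.65 [416. 119. 130.] [ 0.14  0.12 -0.98] [376.  96. 426.]
0.7 [433. 120. 128.] [ 0.2   0.1  -0.97] [374. 103. 421.]
0.75 [453. 126. 129.] [ 0.27  0.1  -0.96] [371. 110. 417.]
0.8 [473. 137. 133.] [ 0.34  0.11 -0.93] [368. 116. 412.]
0.85 [493. 153. 139.] [ 0.41  0.14 -0.9 ] [365. 123. 408.]
0.9 [513. 174. 150.] [ 0.48  0.19 -0.85] [362. 129. 404.]
0.95 [529. 200. 164.] [ 0.55  0.25 -0.8 ] [358. 135. 401.]
1.0 [542. 230. 181.] [ 0.6   0.33 -0.73] [354. 140. 397.]
```

```bash
cat > plan.py <<'E'
import sys
from kin import *
JS=np.array([.364,.717,-1.303,2.399,2.092,.78,-.385])
def rows(js):
    s=read_state(); P0,r0=fk(s['joints'],G,SG)
    for q in js:
        P,r=fk(q,G,SG); print('{"rx": %.2f, "ry": %.2f, "rz": %.2f, "x": %.0f, "y": %.0f, "z": %.0f, "claw": 255}'%(*(r0.inv()*r).as_rotvec(),*r0.inv().apply(P-P0)),P.round(),r.as_matrix()[:,2].round(1))
def to(goal,n,tot):
    j=read_state()['joints']; print('J',j.round(2)); rows([j+(goal-j)*k/tot for k in range(1,n+1)])
E
python3 - <<'E'
from plan import *
j=read_state()['joints'].copy(); g=j.copy(); g[5]=.85; g[1]=.2; g[4]=-.8; to(g,5,5); print(fk(g,G,SG)[0])
for f in np.linspace(0,1,8):
    P,r=fk(g+f*(JS-g),G,SG);print(P.round(),r.as_matrix()[:,2].round(2))
E
```

```text
J [ 0.65  0.24 -0.87  2.25 -1.09  0.17 -0.06]
{"rx": 0.13, "ry": -0.01, "rz": -0.06, "x": -4, "y": -41, "z": -6, "claw": 255} [507. 147. 283.] [ 0.5  0.5 -0.8]
{"rx": 0.26, "ry": -0.03, "rz": -0.12, "x": -14, "y": -80, "z": -17, "claw": 255} [473. 171. 285.] [ 0.4  0.5 -0.8]
{"rx": 0.39, "ry": -0.06, "rz": -0.18, "x": -27, "y": -116, "z": -34, "claw": 255} [435. 189. 287.] [ 0.2  0.6 -0.8]
{"rx": 0.52, "ry": -0.10, "rz": -0.23, "x": -43, "y": -149, "z": -55, "claw": 255} [394. 201. 291.] [ 0.1  0.6 -0.8]
{"rx": 0.64, "ry": -0.14, "rz": -0.28, "x": -63, "y": -178, "z": -80, "claw": 255} [352. 207. 297.] [-0.   0.7 -0.7]
[352.17740114 206.86827223 296.55441881]
[352. 207. 297.] [-0.02  0.66 -0.75]
[302. 158. 237.] [-0.21  0.45 -0.87]
[292.  98. 192.] [-0.25  0.19 -0.95]
[323.  50. 161.] [-0.16 -0.02 -0.99]
[384.  35. 143.] [ 0.04 -0.13 -0.99]
[455.  63. 138.] [ 0.28 -0.1  -0.95]
[514. 133. 150.] [ 0.49  0.07 -0.87]
[542. 230. 181.] [ 0.6   0.33 -0.73]
```

>>> arm_command(steps=[{"rx":0.13,"ry":-0.01,"rz":-0.06,"x":-4,"y":-41,"z":-6,"claw":255},{"rx":0.26,"ry":-0.03,"rz":-0.12,"x":-14,"y":-80,"z":-17,"claw":255},{"rx":0.39,"ry":-0.06,"rz":-0.18,"x":-27,"y":-116,"z":-34,"claw":255},{"rx":0.52,"ry":-0.1,"rz":-0.23,"x":-43,"y":-149,"z":-55,"claw":255},{"rx":0.64,"ry":-0.14,"rz":-0.28,"x":-63,"y":-178,"z":-80,"claw":255}])

```text
t: 2.7
tool_pos: [350.6, 199.0, 303.7]
eef_rot: [-2.047, -1.317, -0.468]
wrist_force: [1.1, -1.0, -0.3]
width: 0.1
grasp_force: 0.0
```

```bash
python3 - <<'E'
from plan import *
to(JS,5,20)
E
```

```text
J [ 0.71  0.24 -0.87  2.2  -0.78  0.88 -0.04]
{"rx": 0.04, "ry": -0.11, "rz": -0.09, "x": -33, "y": -10, "z": 10, "claw": 255} [359. 172. 281.] [-0.1  0.6 -0.8]
{"rx": 0.08, "ry": -0.22, "rz": -0.19, "x": -65, "y": -16, "z": 15, "claw": 255} [340. 157. 259.] [-0.2  0.5 -0.8]
{"rx": 0.12, "ry": -0.32, "rz": -0.29, "x": -96, "y": -18, "z": 17, "claw": 255} [325. 139. 238.] [-0.2  0.5 -0.9]
{"rx": 0.15, "ry": -0.41, "rz": -0.39, "x": -124, "y": -15, "z": 17, "claw": 255} [316. 119. 220.] [-0.2  0.4 -0.9]
{"rx": 0.18, "ry": -0.50, "rz": -0.51, "x": -149, "y": -8, "z": 15, "claw": 255} [312.  99. 204.] [-0.3  0.3 -0.9]
```

>>> arm_command(steps=[{"rx":0.04,"ry":-0.11,"rz":-0.09,"x":-33,"y":-10,"z":10,"claw":255},{"rx":0.08,"ry":-0.22,"rz":-0.19,"x":-65,"y":-16,"z":15,"claw":255},{"rx":0.12,"ry":-0.32,"rz":-0.29,"x":-96,"y":-18,"z":17,"claw":255},{"rx":0.15,"ry":-0.41,"rz":-0.39,"x":-124,"y":-15,"z":17,"claw":255},{"rx":0.18,"ry":-0.5,"rz":-0.51,"x":-149,"y":-8,"z":15,"claw":255}])

```text
t: 3.32
tool_pos: [279.2, 111.3, 204.3]
eef_rot: [-1.725, -2.118, -0.034]
wrist_force: [0.2, -0.4, -0.9]
width: 0.1
grasp_force: 0.0
```

```bash
python3 - <<'E'
from plan import *
print(read_state()['joints'].tolist(),read_state()['tool_pos'],read_state()['eef_rot'],fk(read_state()['joints'],G,SG)[0])
to(JS,5,15)
E
```

```text
[0.4826071328693745, 0.31781363339035706, -0.8283419573869617, 2.225430635433754, -0.16452737225488326, 0.900661250786403, -0.024011766626793878] [279.20444034 111.32656035 204.27238902] [-1.72512211 -2.11792894 -0.03409978] [310.35250598 120.33249499 214.91412955]
J [ 0.48  0.32 -0.83  2.23 -0.16  0.9  -0.02]
{"rx": 0.03, "ry": -0.10, "rz": -0.11, "x": -27, "y": -3, "z": 9, "claw": 255} [309.  97. 199.] [-0.3  0.2 -0.9]
{"rx": 0.05, "ry": -0.20, "rz": -0.22, "x": -52, "y": -1, "z": 14, "claw": 255} [313.  76. 184.] [-0.3  0.1 -1. ]
{"rx": 0.06, "ry": -0.29, "rz": -0.33, "x": -75, "y": 6, "z": 18, "claw": 255} [322.  57. 172.] [-0.2  0.  -1. ]
{"rx": 0.06, "ry": -0.37, "rz": -0.45, "x": -94, "y": 19, "z": 19, "claw": 255} [337.  42. 162.] [-0.2 -0.1 -1. ]
{"rx": 0.06, "ry": -0.46, "rz": -0.58, "x": -110, "y": 36, "z": 18, "claw": 255} [356.  32. 153.] [-0.1 -0.1 -1. ]
```

Following nicely (joint 5 is turning as wanted).

>>> arm_command(steps=[{"rx":0.03,"ry":-0.1,"rz":-0.11,"x":-27,"y":-3,"z":9,"claw":255},{"rx":0.05,"ry":-0.2,"rz":-0.22,"x":-52,"y":-1,"z":14,"claw":255},{"rx":0.06,"ry":-0.29,"rz":-0.33,"x":-75,"y":6,"z":18,"claw":255},{"rx":0.06,"ry":-0.37,"rz":-0.45,"x":-94,"y":19,"z":19,"claw":255},{"rx":0.06,"ry":-0.46,"rz":-0.58,"x":-110,"y":36,"z":18,"claw":255}])

```text
t: 3.95
tool_pos: [324.9, 22.1, 143.8]
eef_rot: [-1.101, -2.856, 0.283]
wrist_force: [0.3, 0.0, -1.0]
width: 0.1
grasp_force: 0.0
```

```bash
cat > refit.py <<'E'
from kin import *
import kin,json
D+= [([0.4826071328693745,0.31781363339035706,-0.8283419573869617,2.225430635433754,-0.16452737225488326,0.900661250786403,-0.024011766626793878],[279.2,111.33,204.27],[-1.72512211,-2.11792894,-.03409978]),
([.71,.24,-.87,2.2,-.78,.88,-.04],[350.6,199,303.7],[-2.047,-1.317,-.468])]
s=read_state();D.append((s['joints'].tolist(),s['tool_pos'].tolist(),s['eef_rot'].tolist()))
try: D+=json.load(open('D.json'))
except Exception: pass
q=least_squares(res,G,args=(SG,)); print(q.x.round(3).tolist()); print((10*q.fun.reshape(-1,6)[:,:3]).round(1).tolist(),q.fun.reshape(-1,6)[:,3:].round(2).tolist())
E
python3 refit.py; python3 -c "
from plan import *
to(JS,5,10)"
```

```text
[186.272, 640.291, 382.799, 351.554, -29.509, -19.19, 2.812, -0.073, 1.507]
[[-1.0, -0.7, -0.8], [3.1, 7.4, 1.7], [-1.9, 9.2, -2.7], [0.3, -9.2, -2.1], [1.2, 2.9, 1.2], [10.3, 0.8, 1.9], [-3.4, -1.8, 0.8]] [[0.0, -0.0, -0.09], [0.31, -0.05, 0.06], [0.4, 0.0, 0.08], [0.46, 0.02, 0.04], [0.24, -0.16, -0.03], [0.55, -0.26, 0.02], [0.0, -0.14, -0.07]]
J [ 0.25  0.37 -0.76  2.29  0.45  0.82 -0.01]
{"rx": 0.00, "ry": -0.08, "rz": -0.13, "x": -21, "y": 7, "z": 7, "claw": 255} [358.  37. 148.] [-0.1 -0.2 -1. ]
{"rx": -0.01, "ry": -0.17, "rz": -0.25, "x": -41, "y": 22, "z": 11, "claw": 255} [382.  33. 141.] [ 0.  -0.2 -1. ]
{"rx": -0.04, "ry": -0.25, "rz": -0.37, "x": -58, "y": 42, "z": 13, "claw": 255} [408.  37. 135.] [ 0.1 -0.2 -1. ]
{"rx": -0.09, "ry": -0.33, "rz": -0.50, "x": -70, "y": 69, "z": 11, "claw": 255} [435.  47. 132.] [ 0.2 -0.2 -1. ]
{"rx": -0.14, "ry": -0.41, "rz": -0.62, "x": -78, "y": 99, "z": 6, "claw": 255} [461.  65. 130.] [ 0.3 -0.2 -0.9]
```

```bash
sed -i 's/^G=.*;SG/G=[186.272,640.291,382.799,351.554,-29.509,-19.19,2.812,-.073,1.507];SG/' kin.py
sed -i 's/(0,-90,0),(0,-40,0)/(0,-60,0),(0,-30,0)/; s/(-.33,-90,0)/(-.33,-60,0)/; s/(.75,.82)/(.75,.82,.9)/; s/flip in(0,np.pi)/flip in(np.pi,)/' b.py
python3 b.py; python3 -c "
from plan import *
p,a=ring(0); o=ori(a-.1,.82)*Rz(np.pi); j,e=ik(p-70*o.as_matrix()[:,2]+[0,0,15],o,JS); print('J*',j.round(3),e)
to(j,5,10)"
```

```text
48
0.10673660383662265 1.5041961309098901 0.9 0 3.1 [ 0.32  0.68 -1.27  2.35  1.95  0.66 -0.22] [ 0.56  0.79 -1.31  2.18  1.5   0.39  0.76]
0.08875708322517628 1.6733525263179636 0.9 -0.15 3.1 [ 0.1   0.53 -0.93  2.37  2.12  0.55 -0.59] [ 0.46  0.67 -1.12  2.24  1.92  0.31  0.17]
0.0850363844378017 2.2692568088534135 0.9 -0.15 3.1 [-0.21  0.42 -0.38  2.37  2.72  0.34 -1.16] [ 0.46  0.67 -1.12  2.24  1.9   0.3   0.19]
0.021802870607886327 1.7224062975962384 0.82 0 3.1 [ 0.32  0.71 -1.28  2.44  2.17  0.75 -0.42] [ 0.59  0.81 -1.29  2.24  1.86  0.33  0.45]
0.021638270554722894 1.7529631482206607 0.82 0 3.1 [ 0.32  0.7  -1.25  2.44  2.2   0.72 -0.45] [ 0.59  0.8  -1.27  2.24  1.88  0.31  0.43]
0.007346236266481232 1.9713004190221965 0.9 -0.15 3.1 [-0.07  0.45 -0.61  2.37  2.42  0.4  -0.87] [ 0.17  0.5  -0.51  2.24  4.11  0.18 -2.01]
0.004797489494402174 1.9963738776465567 0.82 0 3.1 [ 0.24  0.6  -1.01  2.44  2.45  0.58 -0.67] [ 0.54  0.73 -1.12  2.24  2.15  0.17  0.17]
0.004280569576762316 1.986620884088411 0.9 -0.15 3.1 [-0.08  0.45 -0.6   2.37  2.44  0.39 -0.88] [ 0.17  0.5  -0.51  2.2
[... 856 characters left out ...]
7 -1.98]
J* [ 0.29   0.647 -1.303  2.435  2.062  0.79  -0.48 ] 2.378580093131226e-06
J [ 0.25  0.37 -0.76  2.29  0.45  0.82 -0.01]
{"rx": 0.00, "ry": -0.09, "rz": -0.12, "x": -25, "y": 7, "z": 6, "claw": 255} [343.   8. 137.] [-0.1 -0.2 -1. ]
{"rx": -0.01, "ry": -0.18, "rz": -0.24, "x": -48, "y": 22, "z": 8, "claw": 255} [370.   2. 132.] [ 0.  -0.2 -1. ]
{"rx": -0.04, "ry": -0.26, "rz": -0.36, "x": -68, "y": 44, "z": 8, "claw": 255} [400.   5. 128.] [ 0.1 -0.2 -1. ]
{"rx": -0.08, "ry": -0.35, "rz": -0.48, "x": -83, "y": 73, "z": 4, "claw": 255} [430.  16. 126.] [ 0.2 -0.2 -1. ]
{"rx": -0.14, "ry": -0.43, "rz": -0.60, "x": -91, "y": 107, "z": -3, "claw": 255} [460.  36. 126.] [ 0.3 -0.2 -0.9]
```

```bash
sed -i 's/^JS=.*/p,a=ring(0); o=ori(a,.87)*Rz(np.pi); JS,_e=ik(p-70*o.as_matrix()[:,2]+[0,0,10],o,[.32,.68,-1.27,2.35,1.95,.66,-.22])/' plan.py
python3 -c "
from plan import *
print(JS.round(2),_e);to(JS,5,9)"
```

```text
Traceback (most recent call last):
NameError: name '_e' is not defined
```

```bash
python3 -c "
from plan import *
print(JS.round(2));to(JS,5,9)"
```

```text
[ 0.36  0.65 -1.29  2.37  1.99  0.63 -0.26]
J [ 0.25  0.37 -0.76  2.29  0.45  0.82 -0.01]
{"rx": -0.02, "ry": -0.09, "rz": -0.14, "x": -29, "y": 15, "z": 5, "claw": 255} [352.  11. 136.] [-0.1 -0.2 -1. ]
{"rx": -0.05, "ry": -0.18, "rz": -0.29, "x": -54, "y": 39, "z": 6, "claw": 255} [386.  11. 130.] [ 0.  -0.2 -1. ]
{"rx": -0.10, "ry": -0.27, "rz": -0.43, "x": -73, "y": 70, "z": 4, "claw": 255} [421.  21. 127.] [ 0.1 -0.2 -1. ]
{"rx": -0.16, "ry": -0.35, "rz": -0.57, "x": -85, "y": 105, "z": -2, "claw": 255} [454.  39. 126.] [ 0.2 -0.1 -1. ]
{"rx": -0.23, "ry": -0.43, "rz": -0.71, "x": -89, "y": 145, "z": -12, "claw": 255} [485.  66. 128.] [ 0.3 -0.1 -0.9]
```

>>> arm_command(steps=[{"rx":-0.02,"ry":-0.09,"rz":-0.14,"x":-29,"y":15,"z":5,"claw":255},{"rx":-0.05,"ry":-0.18,"rz":-0.29,"x":-54,"y":39,"z":6,"claw":255},{"rx":-0.1,"ry":-0.27,"rz":-0.43,"x":-73,"y":70,"z":4,"claw":255},{"rx":-0.16,"ry":-0.35,"rz":-0.57,"x":-85,"y":105,"z":-2,"claw":255},{"rx":-0.23,"ry":-0.43,"rz":-0.71,"x":-89,"y":145,"z":-12,"claw":255}])

```text
t: 4.58
tool_pos: [488.4, 69.9, 127.8]
eef_rot: [-0.028, 2.794, -0.12]
wrist_force: [2.3, 0.4, 0.2]
width: 0.4
grasp_force: 0.0
```

```bash
python3 -c "
from plan import *
to(JS,4,4)"; python3 refit.py
```

```text
J [ 0.11  0.43 -0.67  2.32  1.25  0.52 -0.01]
{"rx": -0.07, "ry": -0.06, "rz": -0.15, "x": -15, "y": 34, "z": 5, "claw": 255} [510.  91. 124.] [ 0.4 -0.  -0.9]
{"rx": -0.16, "ry": -0.14, "rz": -0.28, "x": -33, "y": 75, "z": 1, "claw": 255} [525. 132. 129.] [ 0.4  0.1 -0.9]
{"rx": -0.27, "ry": -0.25, "rz": -0.39, "x": -52, "y": 119, "z": -15, "claw": 255} [538. 179. 147.] [ 0.5  0.2 -0.8]
{"rx": -0.40, "ry": -0.38, "rz": -0.48, "x": -71, "y": 164, "z": -48, "claw": 255} [546. 227. 179.] [ 0.5  0.4 -0.8]
[197.76, 631.321, 382.952, 350.946, -28.503, -14.918, -2.42, -0.069, 1.51]
[[0.8, 0.6, -0.7], [4.1, 7.5, 2.2], [-1.9, 8.1, -1.8], [-1.3, -10.1, -1.8], [1.3, 6.3, 0.5], [10.8, 1.9, 0.3], [-1.4, -5.9, 1.3]] [[0.0, -0.0, -0.09], [0.3, -0.05, 0.05], [0.38, 0.0, 0.07], [0.44, 0.01, 0.03], [0.23, -0.15, -0.03], [0.53, -0.25, 0.01], [-0.23, -0.07, -0.05]]
```

>>> arm_command(steps=[{"rx":-0.07,"ry":-0.06,"rz":-0.15,"x":-15,"y":34,"z":0,"claw":255},{"rx":-0.16,"ry":-0.14,"rz":-0.28,"x":-33,"y":75,"z":-5,"claw":255},{"rx":-0.27,"ry":-0.25,"rz":-0.39,"x":-52,"y":119,"z":-22,"claw":255},{"rx":-0.38,"ry":-0.36,"rz":-0.47,"x":-70,"y":150,"z":-52,"claw":255}])

```text
t: 5.08
tool_pos: [535.5, 227.1, 187.5]
eef_rot: [-0.71, 2.376, 0.266]
wrist_force: [1.0, 0.0, -1.1]
width: 0.0
grasp_force: 0.0
```

```bash
python3 - <<'E'
from kin import *
s=read_state(); print(s['joints'].round(2),s['tool_pos'])
p,a=ring(0)
for dy,tl in((0,.87),(-.1,.9),(-.15,.85)):
    o=ori(a+dy,tl)*Rz(np.pi); z=o.as_matrix()[:,2]
    print(dy,tl,row(p-65*z+[0,0,0],o,s))
    j=s['joints']
    for th,b,up,ddy in((0,-65,0,0),(0,8,0,0),(0,8,22,0),(-.1,8,22,0),(-.2,8,22,-.05),(-.3,8,22,-.1),(-.36,8,10,-.12),(-.33,8,0,-.12),(-.33,-60,0,-.12)):
        P,a2=ring(th); oo=ori(a2+dy+ddy,tl)*Rz(np.pi); j,e=ik(P+b*oo.as_matrix()[:,2]+[0,0,up],oo,j); print(j.round(2),round(e,3))
E
```

```text
[ 0.27  0.47 -0.94  2.34  2.17  0.37 -0.42] [535.52227109 227.06322116 187.45726802]
0 0.87 {'rx': np.float64(-0.004), 'ry': np.float64(-0.02), 'rz': np.float64(-0.023), 'x': np.float64(4.7), 'y': np.float64(-6.1), 'z': np.float64(25.4)}
[ 0.24  0.56 -0.99  2.39  2.3   0.47 -0.55] 0.0
[ 0.12  0.71 -0.92  2.36  2.39  0.61 -0.59] 0.0
[ 0.15  0.67 -0.94  2.33  2.31  0.55 -0.53] 0.0
[ 0.24  0.69 -0.99  2.3   2.32  0.46 -0.38] 0.0
[ 0.3   0.71 -1.01  2.27  2.29  0.39 -0.26] 0.0
[ 0.34  0.73 -1.02  2.23  2.23  0.33 -0.11] 0.0
[ 0.36  0.77 -1.02  2.21  2.22  0.31 -0.03] 0.0
[ 0.35  0.79 -1.04  2.24  2.27  0.38 -0.11] 0.0
[ 0.43  0.63 -0.99  2.26  2.31  0.19 -0.16] 0.0
-0.1 0.9 {'rx': np.float64(0.058), 'ry': np.float64(0.009), 'rz': np.float64(0.055), 'x': np.float64(2.7), 'y': np.float64(-2.0), 'z': np.float64(25.5)}
[ 0.14  0.52 -0.92  2.37  2.17  0.49 -0.56] 0.0
[ 0.08  0.7  -0.94  2.34  2.23  0.66 -0.58] 0.0
[ 0.1   0.66 -0.96  2.31  2.15  0.61 -0.51] 0.0
[ 0.2   0.68 -1.    2.29  2.17  0.53 -0.36] 0.0
[ 0.25  0.7  -1.02  2.27  2.15  0.48 -0.25] 0.0
[ 0.31  0.72 -1.03  2.23  2.11  0.42 -0.11] 0.0
[ 0.33  0.76 -1.03  2.22  2.12  0.4  -0.06] 0.0
[ 0.31  0.77 -1.04  2.25  2.17  0.47 -0.15] 0.0
[ 0.43  0.66 -1.12  2.27  1.98  0.37  0.02] 0.0
-0.15 0.85 {'rx': np.float64(0.092), 'ry': np.float64(-0.041), 'rz': np.float64(0.092), 'x': np.float64(5.7), 'y': np.float64(0.3), 'z': np.float64(25.8)}
[ 0.12  0.55 -0.98  2.43  2.23  0.65 -0.7 ] 0.0
[ 0.03  0.71 -0.9   2.39  2.33  0.75 -0.74] 0.0
[ 0.05  0.66 -0.92  2.36  2.27  0.7  -0.69] 0.0
[ 0.16  0.68 -0.96  2.34  2.33  0.61 -0.57] 0.0
[ 0.22  0.7  -0.98  2.32  2.34  0.55 -0.49] 0.0
[ 0.28  0.71 -1.    2.29  2.34  0.48 -0.39] 0.0
[ 0.31  0.75 -1.    2.27  2.37  0.46 -0.35] 0.0
[ 0.28  0.77 -1.    2.3   2.39  0.53 -0.41] 0.0
[ 0.4   0.65 -1.08  2.33  2.29  0.42 -0.33] 0.0
```

```bash
python3 - <<'E'
from kin import *
p,a=ring(0);o=ori(a-.1,.85)*Rz(np.pi);z=o.as_matrix()[:,2]; print(row(p-50*z,o))
E
```

```text
{'rx': np.float64(0.06), 'ry': np.float64(-0.041), 'rz': np.float64(0.054), 'x': np.float64(5.3), 'y': np.float64(-2.8), 'z': np.float64(40.6)}
```

>>> arm_command(steps=[{"rx":0.06,"ry":-0.04,"rz":0.05,"x":5,"y":-3,"z":40,"claw":255},{"rx":0.06,"ry":-0.04,"rz":0.05,"x":5,"y":-3,"z":40,"claw":255},{"rx":0.06,"ry":-0.04,"rz":0.05,"x":5,"y":-3,"z":40,"claw":255}])

```text
t: 5.45
tool_pos: [554.2, 235.4, 152.9]
eef_rot: [-0.61, 2.361, 0.225]
wrist_force: [0.3, -0.3, 0.0]
width: 0.2
grasp_force: 0.0
```

```bash
cat > look.py <<'E'
import sys
from kin import *
def look(tag):
    s=read_state(); print(s['t'],s['joints'].round(2),s['tool_pos'].round(1),s['wrist_force'].round(1))
    w=snap('wrist','w'+tag);S=snap('side','s'+tag); im=[]
    wi=cv2.imread(f'pics/w{tag}.png'); si=cv2.imread(f'pics/s{tag}.png')[215:320,150:290]; ti=None
    cv2.imwrite(f'pics/l{tag}.png',np.hstack([cv2.resize(wi,(400,300)),cv2.resize(si,(400,300),interpolation=cv2.INTER_CUBIC)]))
if __name__=='__main__': look(sys.argv[1])
E
python3 look.py 2; python3 - <<'E'
from kin import *
p,a=ring(0);o=ori(a-.1,.85)*Rz(np.pi);z=o.as_matrix()[:,2]
for b in(-20,8): print(row(p+b*z,o))
E
```

```text
5.45 [ 0.21  0.61 -1.    2.37  2.22  0.63 -0.53] [554.2 235.4 152.9] [ 0.3 -0.3  0. ]
{'rx': np.float64(-0.004), 'ry': np.float64(-0.002), 'rz': np.float64(0.003), 'x': np.float64(1.0), 'y': np.float64(1.7), 'z': np.float64(31.8)}
{'rx': np.float64(-0.004), 'ry': np.float64(-0.002), 'rz': np.float64(0.003), 'x': np.float64(0.9), 'y': np.float64(1.8), 'z': np.float64(59.8)}
```

View pics/l2.png

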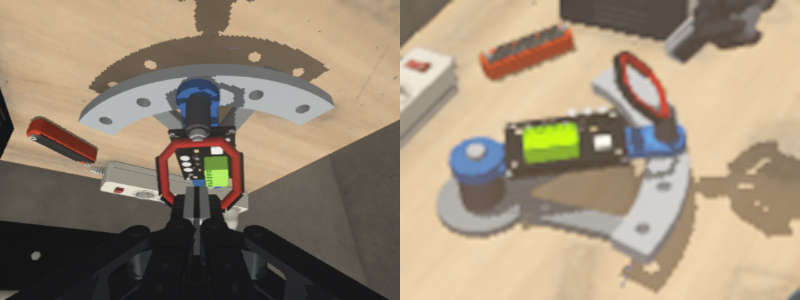

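Left (wrist view): the closed fingertips at about (197,190) face the ring, whose opening centre is at about (200,175). The side view shows the fingers still short of it. I'll compare this with the projected ring.

```bash
python3 - <<'E'
from kin import *
w=L('w2');s=read_state();p,a=ring(0)
c=R.from_rotvec(s['eef_rot']).as_matrix()
print('ring',proj(w,p)/1.4,'tip',proj(w,s['tool_pos']+11*c[:,2])/1.4)
u=np.array([np.cos(a)*np.sin(.698),np.sin(a)*np.sin(.698),np.cos(.698)]);y=np.array([-np.sin(a),np.cos(a),0])
for n,v in(('topout',u*29),('botout',-u*29),('l',y*32),('r',-y*32)): print(n,proj(w,p+v)/1.4)
E
```

```text
ring [[198.3565015  175.13224889]] tip [[196.23439701 202.56313739]]
topout [[200.55888064 209.8336986 ]]
botout [[196.05056224 138.79906981]]
l [[239.17315795 173.47946196]]
r [[158.66451265 176.7394947 ]]
```

>>> arm_command(steps=[{"x":1,"y":2,"z":25,"claw":255},{"x":1,"y":2,"z":42,"claw":255},{"x":1,"y":2,"z":58,"claw":255},{"x":1,"y":2,"z":58,"claw":255}])

```text
invalid input at $.steps[0]: expected keys rx, ry, rz, x, y, z, claw
```

```bash
python3 look.py 3; python3 - <<'E'
from kin import *
s=read_state(); c=R.from_rotvec(s['eef_rot']); print('up in tool',c.inv().apply([0,0,1]).round(3)); p,a=ring(0); print(s['tool_pos']-p)
E
```

```text
5.55 [ 0.21  0.61 -1.    2.37  2.22  0.63 -0.53] [555.  235.3 154.6] [ 0.8 -0.2  0.4]
up in tool [-0.66  -0.006 -0.752]
[-28.11974325 -17.59136773  39.86122725]
```

View pics/l3.png

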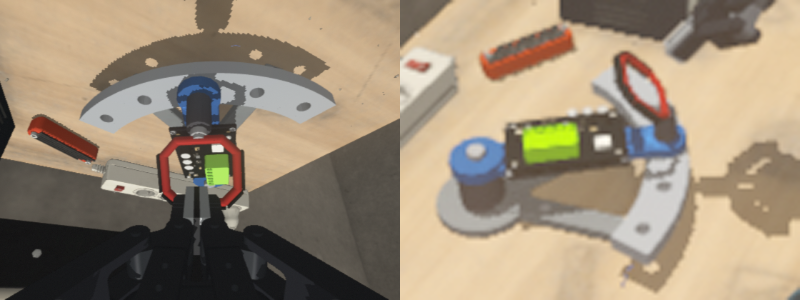

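The call was refused because it left out some keys, so the picture shows the same pose as before. I'll resend it with all keys.

>>> arm_command(steps=[{"rx":0,"ry":0,"rz":0,"x":1,"y":2,"z":25,"claw":255},{"rx":0,"ry":0,"rz":0,"x":1,"y":2,"z":42,"claw":255},{"rx":0,"ry":0,"rz":0,"x":1,"y":2,"z":58,"claw":255},{"rx":0,"ry":0,"rz":0,"x":1,"y":2,"z":58,"claw":255}])

```text
t: 6.15
tool_pos: [587.5, 255.1, 108.6]
eef_rot: [-0.607, 2.359, 0.223]
wrist_force: [-0.0, 0.3, 0.2]
width: -0.1
grasp_force: 0.0
```

```bash
python3 look.py 4; python3 - <<'E'
from kin import *
s=read_state(); c=R.from_rotvec(s['eef_rot']); print('up in tool',c.inv().apply([0,0,1]).round(3)); p,a=ring(0); print(s['tool_pos']-p)
E
```

```text
6.15 [ 0.15  0.75 -0.96  2.32  2.27  0.73 -0.52] [587.5 255.1 108.6] [-0.   0.3  0.2]
up in tool [-0.658 -0.004 -0.753]
[ 3.44901573  2.06665517 -5.81602307]
```

View pics/l4.png

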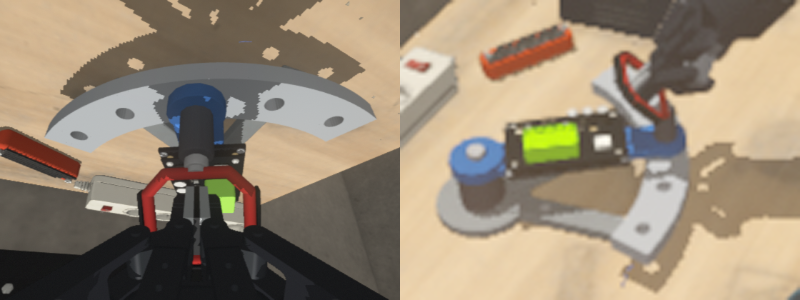

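The wrist view shows the fingers inside the ring, with the red bars on both sides (150 and 245) and one bar behind the fingers. There is no contact force. I'll lift.

>>> arm_command(steps=[{"rx":0,"ry":0,"rz":0,"x":-5,"y":0,"z":-6,"claw":255},{"rx":0,"ry":0,"rz":0,"x":-10,"y":0,"z":-12,"claw":255},{"rx":0,"ry":0,"rz":0,"x":-14,"y":0,"z":-16,"claw":255},{"rx":0,"ry":0,"rz":0,"x":-16,"y":0,"z":-18,"claw":255},{"rx":0,"ry":0,"rz":0,"x":-16,"y":0,"z":-18,"claw":255}])

```text
t: 6.88
tool_pos: [586.9, 254.5, 132.5]
eef_rot: [-0.607, 2.36, 0.222]
wrist_force: [-2.8, -2.4, -4.1]
width: 0.1
grasp_force: 2.6
```

```bash
python3 look.py 5; python3 - <<'E'
from kin import *
# detect ring pixels red in side image before / after
for t in('s2','s4','s5'):
    im=cv2.imread(f'pics/{t}.png')[225:275,190:260].astype(int); m=(im[...,2]>110)&(im[...,1]<70)&(im[...,0]<80); v,u=np.where(m); print(t,m.sum(),v.min()+225,v.max()+225,u.min()+190,u.max()+190)
E
```

```text
6.875 [ 0.16  0.69 -0.96  2.3   2.22  0.66 -0.49] [586.9 254.5 132.5] [-2.8 -2.4 -4.1]
s2 11 234 240 229 235
s4 32 234 255 227 243
s5 18 232 254 227 242
```

>>> arm_command(steps=[{"rx":0,"ry":0,"rz":0,"x":-3,"y":0,"z":-3,"claw":255},{"rx":0,"ry":0,"rz":0,"x":-5,"y":0,"z":-5,"claw":255},{"rx":0,"ry":0,"rz":0,"x":-6,"y":0,"z":-7,"claw":255},{"rx":0,"ry":0,"rz":0,"x":-6,"y":0,"z":-7,"claw":255}])

```text
t: 7.48
tool_pos: [587.0, 254.7, 141.9]
eef_rot: [-0.607, 2.359, 0.223]
wrist_force: [-4.1, -2.9, -4.7]
width: -0.1
grasp_force: 3.8
```

```bash
python3 look.py 6; python3 - <<'E'
from kin import *
for t in('s2','s5','s6'):
    im=cv2.imread(f'pics/{t}.png')[215:275,190:260]; 
    print(t)
g=[cv2.resize(cv2.imread(f'pics/{t}.png')[215:285,200:258],(260,315),interpolation=cv2.INTER_CUBIC) for t in('s2','s5','s6')]
cv2.imwrite('pics/cmp.png',np.hstack(g))
E
```

```text
7.475 [ 0.17  0.66 -0.96  2.3   2.2   0.63 -0.48] [587.  254.7 141.9] [-4.1 -2.9 -4.7]
s2
s5
s6
```

View pics/cmp.png

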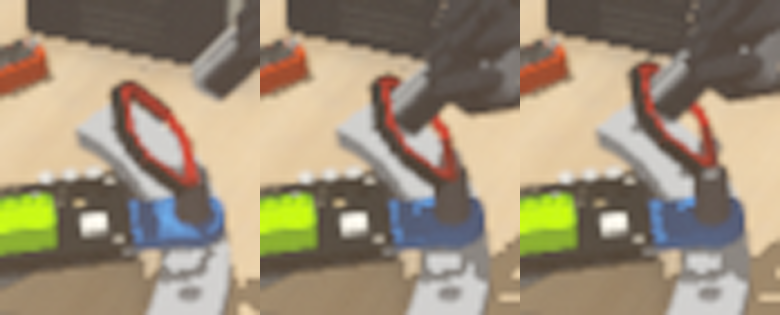

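The side views show the ring's foot rising from row 190 to 180 to 168 in the enlargements, about 16 mm, so the pin is clear of the hole. Now I'll swing right along the arc.

```bash
cat > swing.py <<'E'
import sys
from kin import *
def sw(ths,up=0,lag=.25,ref=None):
    s=read_state(); C=np.array([BX,BY,0]); c=R.from_rotvec(s['eef_rot'])
    for th in ths:
        q=Rz(-th); P=C+q.apply(s['tool_pos']-C)+[0,0,up]; o=Rz(-th*(1-lag))*c
        print('{"rx": %.3f, "ry": %.3f, "rz": %.3f, "x": %.1f, "y": %.1f, "z": %.1f, "claw": 255}'%(*(c.inv()*o).as_rotvec(),*c.inv().apply(P-s['tool_pos'])))
def ang():
    s=read_state(); d=s['tool_pos']-[BX,BY,0]; return YAW-np.arctan2(-d[1],-d[0]),np.hypot(*d[:2])
if __name__=='__main__': print(ang()); sw(eval(sys.argv[1]),float(sys.argv[2]))
E
python3 swing.py '[-.04,-.08,-.12,-.16,-.16]' 1
```

```text
(np.float64(-0.0030931828704010567), np.float64(144.63450026730433))
{"rx": -0.020, "ry": -0.000, "rz": -0.023, "x": -1.2, "y": -5.7, "z": -0.3, "claw": 255}
{"rx": -0.039, "ry": -0.000, "rz": -0.045, "x": -1.9, "y": -11.4, "z": 0.4, "claw": 255}
{"rx": -0.059, "ry": -0.000, "rz": -0.068, "x": -2.8, "y": -17.1, "z": 1.2, "claw": 255}
{"rx": -0.079, "ry": -0.000, "rz": -0.090, "x": -3.8, "y": -22.7, "z": 2.1, "claw": 255}
{"rx": -0.079, "ry": -0.000, "rz": -0.090, "x": -3.8, "y": -22.7, "z": 2.1, "claw": 255}
```

>>> arm_command(steps=[{"rx":-0.02,"ry":0,"rz":-0.023,"x":-1,"y":-5.5,"z":-0.5,"claw":255},{"rx":-0.04,"ry":0,"rz":-0.045,"x":-2,"y":-11.5,"z":0.5,"claw":255},{"rx":-0.06,"ry":0,"rz":-0.068,"x":-3,"y":-17,"z":1,"claw":255},{"rx":-0.08,"ry":0,"rz":-0.09,"x":-4,"y":-23,"z":2,"claw":255},{"rx":-0.08,"ry":0,"rz":-0.09,"x":-4,"y":-23,"z":2,"claw":255}])

```text
t: 8.2
tool_pos: [602.8, 235.7, 143.0]
eef_rot: [-0.747, 2.326, 0.276]
wrist_force: [-2.6, -3.5, -5.1]
width: -0.3
grasp_force: 3.7
```

```bash
python3 -c "
from swing import *
s=read_state();print(s['joints'].round(2),s['tool_pos'])
t=ang();print(t); sw(np.array([-.20,-.24,-.28,-.31,-.31])-t[0])"
```

```text
[ 0.28  0.67 -0.94  2.25  2.29  0.47 -0.36] [602.78074133 235.72811235 143.00352049]
(np.float64(-0.17380936211478126), np.float64(144.60021496090081))
{"rx": -0.013, "ry": -0.000, "rz": -0.015, "x": -0.5, "y": -3.7, "z": 0.4, "claw": 255}
{"rx": -0.033, "ry": -0.000, "rz": -0.037, "x": -1.4, "y": -9.4, "z": 1.2, "claw": 255}
{"rx": -0.052, "ry": -0.000, "rz": -0.060, "x": -2.4, "y": -15.0, "z": 2.2, "claw": 255}
{"rx": -0.067, "ry": -0.000, "rz": -0.077, "x": -3.3, "y": -19.2, "z": 2.9, "claw": 255}
{"rx": -0.067, "ry": -0.000, "rz": -0.077, "x": -3.3, "y": -19.2, "z": 2.9, "claw": 255}
```

>>> arm_command(steps=[{"rx":-0.013,"ry":0,"rz":-0.015,"x":-0.5,"y":-4,"z":0.5,"claw":255},{"rx":-0.033,"ry":0,"rz":-0.037,"x":-1.5,"y":-9.5,"z":1,"claw":255},{"rx":-0.052,"ry":0,"rz":-0.06,"x":-2.5,"y":-15,"z":2,"claw":255},{"rx":-0.06,"ry":0,"rz":-0.07,"x":-3,"y":-17.5,"z":2.5,"claw":255},{"rx":-0.06,"ry":0,"rz":-0.07,"x":-3,"y":-17.5,"z":2.5,"claw":255}])

```text
t: 8.82
tool_pos: [615.6, 224.5, 143.1]
eef_rot: [-0.857, 2.295, 0.316]
wrist_force: [-3.5, -4.6, -5.5]
width: -0.3
grasp_force: 4.1
```

```bash
python3 - <<'E'
from swing import *
from h import *
s=read_state();print(s['t'],s['joints'].round(2),s['tool_pos'],s['wrist_force'],ang())
T=snap('top','t7');S=snap('side','s7');snap('wrist','w7')
# predicted pixels for the arm's free-end/hole etc. at several angles
for th in(-.24,-.28,-.314): 
    p,a=ring(th,165,70); b,_=ring(th,80,56)
    print(th,'side sleeve/arm80',proj(S,p).round(1),proj(S,b).round(1),'top',proj(T,p).round(1))
a=cv2.resize(cv2.imread('pics/t7.png')[150:235,185:270],(400,400),interpolation=cv2.INTER_CUBIC);b=cv2.resize(cv2.imread('pics/s7.png')[215:300,165:250],(400,400),interpolation=cv2.INTER_CUBIC)
cv2.imwrite('pics/l7.png',np.hstack([a,b]))
E
```

```text
8.825 [ 0.33  0.68 -0.91  2.21  2.35  0.33 -0.27] [615.61718417 224.455699   143.09271047] [-3.47118399 -4.58184545 -5.53708517] (np.float64(-0.2920971038843949), np.float64(144.39096223862424))
-0.24 side sleeve/arm80 [[238.2 247.6]] [[207.1 260.6]] top [[244.7 205.1]]
-0.28 side sleeve/arm80 [[237.3 246.1]] [[206.7 259.8]] top [[246.2 203.4]]
-0.314 side sleeve/arm80 [[236.4 244.8]] [[206.4 259.2]] top [[247.4 202. ]]
```

View pics/l7.png

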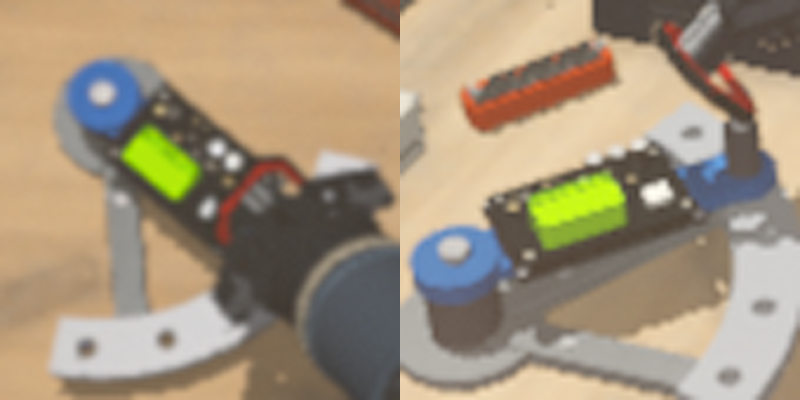

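The arm has followed to about -0.28 rad: the sleeve middle is at side pixel (237,246). I'll move on slightly and lower so the pin rides on the plate or drops in.

```bash
python3 -c "
from swing import *
t=ang()[0]
for th,u in((-.31,0),(-.32,-4),(-.325,-8),(-.325,-12),(-.325,-16)): sw([th-t],u,1)"
```

```text
{"rx": 0.000, "ry": 0.000, "rz": 0.000, "x": -0.4, "y": -2.6, "z": 0.3, "claw": 255}
{"rx": 0.000, "ry": 0.000, "rz": 0.000, "x": 2.0, "y": -4.0, "z": 3.6, "claw": 255}
{"rx": 0.000, "ry": 0.000, "rz": 0.000, "x": 4.6, "y": -4.7, "z": 6.7, "claw": 255}
{"rx": 0.000, "ry": 0.000, "rz": 0.000, "x": 7.2, "y": -4.7, "z": 9.7, "claw": 255}
{"rx": 0.000, "ry": 0.000, "rz": 0.000, "x": 9.8, "y": -4.6, "z": 12.7, "claw": 255}
```

>>> arm_command(steps=[{"rx":0,"ry":0,"rz":0,"x":-0.5,"y":-2.5,"z":0.5,"claw":255},{"rx":0,"ry":0,"rz":0,"x":2,"y":-4,"z":3.5,"claw":255},{"rx":0,"ry":0,"rz":0,"x":4.5,"y":-4.5,"z":6.5,"claw":255},{"rx":0,"ry":0,"rz":0,"x":7,"y":-4.5,"z":9.5,"claw":255},{"rx":0,"ry":0,"rz":0,"x":10,"y":-4.5,"z":12.5,"claw":255}])

```text
t: 9.6
tool_pos: [618.7, 222.1, 127.2]
eef_rot: [-0.859, 2.294, 0.317]
wrist_force: [-3.7, -4.0, -1.1]
width: -0.0
grasp_force: 1.7
```

```bash
python3 - <<'E'
from swing import *
s=read_state();print(s['t'],s['joints'].round(2),s['tool_pos'],s['wrist_force'].round(1),ang())
S=snap('side','s8')
for th in(-.28,-.314):
  for z in(0,12): p,a=ring(th,165,86+z); print(th,z,'pin/sleeve',proj(S,p).round(1),'ring bottom in',proj(S,ring(th,165-2,98+z)[0]).round(1),'ringc',proj(S,ring(th,148.5,115+z)[0]).round(1))
g=[cv2.resize(cv2.imread(f'pics/{t}.png')[205:275,200:266],(380,403),interpolation=cv2.INTER_CUBIC) for t in('s7','s8')]
cv2.imwrite('pics/l8.png',np.hstack(g))
E
```

```text
9.6 [ 0.34  0.72 -0.92  2.21  2.38  0.37 -0.27] [618.72460071 222.09601236 127.22334272] [-3.7 -4.  -1.1] (np.float64(-0.3191228571062946), np.float64(144.34915604697716))
-0.28 0 pin/sleeve [[237.  241.3]] ring bottom in [[236.1 238. ]] ringc [[230.5 234.4]]
-0.28 12 pin/sleeve [[236.8 237.8]] ring bottom in [[235.9 234.3]] ringc [[230.2 230.7]]
-0.314 0 pin/sleeve [[236.2 240.1]] ring bottom in [[235.2 236.8]] ringc [[229.7 233.3]]
-0.314 12 pin/sleeve [[235.9 236.5]] ring bottom in [[235.  233.1]] ringc [[229.5 229.6]]
```

View pics/l8.png

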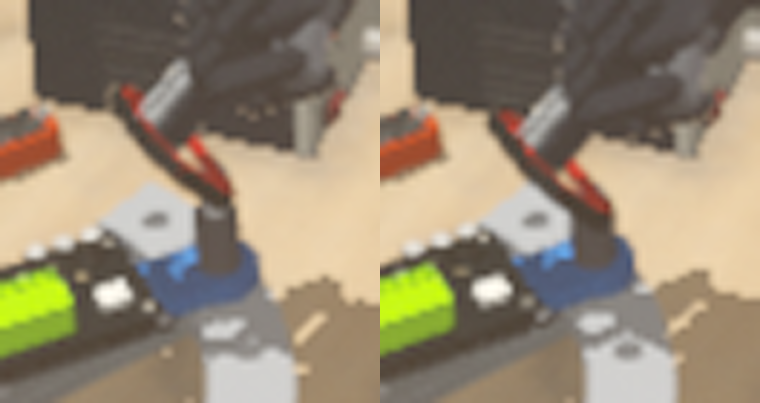

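In the right panel the ring's foot sits on the sleeve top again (about crop (595,213)). The left panel still showed the pin exposed there, so the pin seems to have dropped in. I'm at the picture limit, so from here I'll check by numbers. First I'll lower the finger off the top bar.

>>> arm_command(steps=[{"rx":0,"ry":0,"rz":0,"x":2,"y":0,"z":2,"claw":255},{"rx":0,"ry":0,"rz":0,"x":4.5,"y":0,"z":5,"claw":255},{"rx":0,"ry":0,"rz":0,"x":7,"y":0,"z":8,"claw":255},{"rx":0,"ry":0,"rz":0,"x":7,"y":0,"z":8,"claw":255}])

```text
t: 10.15
tool_pos: [619.3, 222.3, 116.7]
eef_rot: [-0.858, 2.294, 0.318]
wrist_force: [0.7, -0.3, -0.4]
width: 0.2
grasp_force: 0.0
```

```bash
cat > rg.py <<'E'
from swing import *
from h import *
def red(tag,reg):
    im=cv2.cvtColor(cv2.imread(f'pics/{tag}.png'),cv2.COLOR_BGR2HSV); x0,x1,y0,y1=reg; h=im[y0:y1,x0:x1].astype(int)
    m=((h[...,0]<8)|(h[...,0]>172))&(h[...,1]>120)&(h[...,2]>70); v,u=np.where(m); return u+x0,v+y0
E
python3 - <<'E'
from rg import *
s=read_state();print(s['t'],s['tool_pos'],s['wrist_force'].round(1),s['grasp_force'],ang())
snap('side','s9')
for t in('s2','s4','s5','s6','s7','s8','s9'):
    u,v=red(t,(215,250,218,262)); k=np.argsort(-v)[:4]; print(t,len(u),'lowest',v[k].tolist(),u[k].tolist(),'uppermost',v.min(),u[v.argmin()])
E
```

```text
10.15 [619.28198613 222.29292325 116.74008448] [ 0.7 -0.3 -0.4] 0.0 (np.float64(-0.3213903924821224), np.float64(143.8565286098923))
s2 95 lowest [256, 255, 255, 255] [242, 241, 242, 240] uppermost 233 229
s4 78 lowest [256, 256, 255, 255] [242, 241, 240, 241] uppermost 233 229
s5 74 lowest [254, 254, 254, 254] [242, 243, 241, 240] uppermost 232 227
s6 69 lowest [251, 251, 251, 250] [240, 242, 241, 240] uppermost 229 227
s7 44 lowest [238, 238, 237, 237] [239, 238, 239, 237] uppermost 220 221
s8 39 lowest [241, 241, 241, 240] [239, 237, 238, 236] uppermost 224 221
s9 41 lowest [241, 241, 241, 240] [238, 239, 237, 237] uppermost 224 221
```

```bash
python3 - <<'E'
from rg import *
S=L('s9'); b=lambda th,z:proj(S,ring(th,164,98+z)[0])[0]; t=lambda th,z:proj(S,ring(th,132,135+z)[0])[0]
print('base',b(0,0),t(0,0))
for th in(-.27,-.29,-.314,-.34):
  for z in(0,6,12): print(th,z,(b(th,z)-b(0,0)+[242,256]).round(1),(t(th,z)-t(0,0)+[229,233]).round(1))
E
```

```text
base [241.12922917 248.96610541] [227.4231289  238.93886266]
-0.27 0 [237.6 245.3] [225.7 224.3]
-0.27 6 [237.5 243.4] [225.5 222.4]
-0.27 12 [237.4 241.6] [225.4 220.5]
-0.29 0 [237.1 244.5] [225.3 223.7]
-0.29 6 [237.  242.7] [225.1 221.9]
-0.29 12 [236.9 240.9] [225.  219.9]
-0.314 0 [236.5 243.7] [224.8 223. ]
-0.314 6 [236.4 241.9] [224.6 221.2]
-0.314 12 [236.2 240. ] [224.5 219.2]
-0.34 0 [235.8 242.8] [224.2 222.3]
-0.34 6 [235.6 240.9] [224.1 220.4]
-0.34 12 [235.5 239.1] [223.9 218.5]
```

```bash
python3 - <<'E'
from rg import *
S=L('s9')
def oct_(th,z,hw,hh,c,dx):
    p,a=ring(th,148.5,115+z); f=np.array([np.cos(a),np.sin(a),0]);k=np.array([0,0,1.]);sn,cs=np.sin(.698),np.cos(.698)
    X=cs*f-sn*k;Z=sn*f+cs*k;Y=np.array([-np.sin(a),np.cos(a),0])
    q=np.array([(hw,hh-c),(hw-c,hh),(c-hw,hh),(-hw,hh-c),(-hw,c-hh),(c-hw,-hh),(hw-c,-hh),(hw,c-hh)])
    return proj(S,p+dx*X+q[:,:1]*Y+q[:,1:]*Z)
def ext(th,z):
    o=oct_(th,z,28.5,25.5,11.5,-3.5); return np.r_[o[o[:,1].argmax()],o[o[:,1].argmin()]]
b=ext(0,0);print(b)
print('pin16 th0',(ext(0,16)-b+[242,256,229,233]).round(1))
for th in(-.27,-.29,-.314,-.33):
  for z in(0,6,12,16): print(th,z,(ext(th,z)-b+[242,256,229,233]).round(1))
s=read_state();c=R.from_rotvec(s['eef_rot']);a=YAW+.314;print('right tangential in tool',c.inv().apply([np.sin(a),-np.cos(a),0]).round(2))
E
```

```text
[240.89106991 254.07832222 230.53246218 233.47440152]
pin16 th0 [241.7 251.  228.7 227.9]
-0.27 0 [240.5 244.5 222.5 224.6]
-0.27 6 [240.4 242.6 222.3 222.8]
-0.27 12 [240.4 240.8 222.2 220.9]
-0.27 16 [240.3 239.5 222.1 219.6]
-0.29 0 [240.3 243.7 221.9 224.1]
-0.29 6 [240.2 241.8 221.7 222.2]
-0.29 12 [240.1 240.  221.6 220.3]
-0.29 16 [240.  238.7 221.5 219.1]
-0.314 0 [239.9 242.7 221.1 223.4]
-0.314 6 [239.8 240.9 221.  221.6]
-0.314 12 [239.7 239.  220.8 219.7]
-0.314 16 [239.6 237.8 220.7 218.4]
-0.33 0 [239.6 242.1 220.6 223. ]
-0.33 6 [239.5 240.2 220.4 221.1]
-0.33 12 [239.4 238.4 220.3 219.3]
-0.33 16 [239.3 237.2 220.2 218. ]
right tangential in tool [-0.15 -0.98  0.14]
```

The measured extremes fit an arm angle of about -0.32 rad with the pin down. A riding pin (12 mm up) would put the ring's top at row 219.7 instead of 224. I'll check that the finger is centred and back out.

```bash
python3 - <<'E'
from rg import *
s=read_state();c=R.from_rotvec(s['eef_rot']); p,a=ring(-.314); print('finger rel. ring centre, tool axes',c.inv().apply(s['tool_pos']-p).round(1))
j,e=ik(s['tool_pos']-75*c.as_matrix()[:,2],c,s['joints']); print(s['joints'].round(2),j.round(2),e)
E
```

```text
finger rel. ring centre, tool axes [-4.8 -0.1  1.7]
[ 0.34  0.75 -0.93  2.22  2.39  0.4  -0.27] [ 0.44  0.61 -1.06  2.31  2.28  0.32 -0.27] 0.00025970254168561395
```

>>> arm_command(steps=[{"rx":0,"ry":0,"rz":0,"x":3,"y":0,"z":-5,"claw":255},{"rx":0,"ry":0,"rz":0,"x":3,"y":0,"z":-20,"claw":255},{"rx":0,"ry":0,"rz":0,"x":3,"y":0,"z":-40,"claw":255},{"rx":0,"ry":0,"rz":0,"x":3,"y":0,"z":-60,"claw":255},{"rx":0,"ry":0,"rz":0,"x":3,"y":0,"z":-75,"claw":255}])

```text
t: 10.82
tool_pos: [579.3, 187.6, 172.5]
eef_rot: [-0.859, 2.293, 0.316]
wrist_force: [0.6, 0.7, -0.1]
width: 0.2
grasp_force: 0.0
```

```bash
python3 - <<'E'
from rg import *
s=read_state();print(s['t'],s['joints'].round(2),s['tool_pos'],s['wrist_force'].round(1))
snap('side','s10');snap('wrist','w10');w=L('w10')
u,v=red('s10',(215,250,218,262)); print(len(u),'lowest',v.max(),u[v.argmax()],'upper',v.min(),u[v.argmin()])
p,a=ring(-.314); print('w pred ring',proj(w,p))
u,v=red('w10',(150,420,100,330)); print(len(u),u.min(),u.max(),v.min(),v.max())
w2=L('w2'); print('w2 pred',proj(w2,ring(0)[0])); u,v=red('w2',(200,360,170,330)); print(u.min(),u.max(),v.min(),v.max())
for th in(-.28,-.314,-.35):
  for z in(0,6,12): print(th,z,proj(w,ring(th,148.5,115+z)[0]).round(1))
E
```

```text
10.825 [ 0.46  0.59 -0.98  2.28  2.37  0.27 -0.29] [579.27820248 187.61915135 172.48813556] [ 0.6  0.7 -0.1]
70 lowest 241 237 upper 224 221
w pred ring [[276.03856436 225.26301466]]
2892 159 329 176 271
w2 pred [[277.6991021  245.18514844]]
222 337 192 292
-0.28 0 [[283.9 224.6]]
-0.28 6 [[284.  233.2]]
-0.28 12 [[284.1 242. ]]
-0.314 0 [[276.  225.3]]
-0.314 6 [[276.  233.8]]
-0.314 12 [[276.  242.6]]
-0.35 0 [[267.8 226.1]]
-0.35 6 [[267.7 234.6]]
-0.35 12 [[267.5 243.4]]
```

The wrist view agrees: the ring centre is at row 223.5, where 225 means fully down and about 242 would mean riding on the plate. The angle is about -0.32 rad, the finger is clear of the ring and nothing is touched.

```bash
python3 -c "
from cell import *
print(sign_off())"
```

```text
the job is handed in; nothing more can be done
None
```

I lifted the pin by the ring, swung the arm one hole right to the multimeter's side (about -0.32 rad), let the pin drop in, and withdrew the finger; the job is handed in, no verdict came back, and I viewed 11 pictures against the limit of 10.

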